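Free the stuck sample bottle and stand it on the balance

TASK

A clean, empty sample bottle has rolled into the corner of the drip tray and is stuck in the gutter, tight against the walls. Work it out of the corner, lay it on its side on the bench mat and let go, then take a fresh hold of it and stand it upright, cap up, gently on the balance pan with its whole foot on the pan. Leave the tip box, the beaker and the Petri dish where they are.

Things in the scene. Friction and masses are not known exactly. Their poses are not given: they have to be found in the camera images.
- bottle: round off-white plastic bottle with a white ribbed screw cap, empty, about 90 g. Body 50 mm diameter from 0 to 83 mm above the foot, then a shoulder and a 28 to 30 mm neck, then the cap, 36 mm diameter, from 95 to 118 mm (total height 118 mm). Origin: centre of the underside of its foot; its z axis runs up through the cap. At the start it lies on its side.
- bottle_mid (a point): point on the bottle's axis 50 mm above the foot, axes as the bottle's
- tray: fixed grey drip tray, 270 mm (its x) by 200 mm (its y), 65 mm high, walls 4 mm. Origin: centre of the underside. The middle of its floor is a raised ribbed floor, 194 by 124 mm, its top 10 mm above the bench; round it runs a gutter 34 mm wide whose floor is 4 mm above the bench.
- gutter (a point): corner of the tray where the bottle starts: +x -y inner corner, 4 mm above the bench; axes as the tray's. The bottle lies along the -y wall, cap 1 to 12 mm from the +x wall, wedged between that -y wall and the raised floor's edge: axis 33 mm, uppermost line 58 mm above the bench. No finger fits on the wall side.
- raised_floor (a point): middle of the raised ribbed floor, 10 mm above the bench; axes as the tray's. The wedged bottle rolls: pressed lightly on its uppermost line and drawn towards the tray's +y it climbs 2 mm over the gutter's edge; once its axis is past the edge it stays on the raised floor (axis 35 mm, uppermost line 60 mm above the bench).
- mat: fixed thin slate-grey bench mat, 200 mm (its x) by 160 mm (its y), 3 mm thick. Origin: centre of the underside. A bottle lying on it has its axis 28 mm above the bench.
- balance: fixed white top-pan laboratory balance, 250 mm (its x) by 190 mm (its y), housing 58 mm high. Origin: centre of the underside; its display is at its -x end.
- pan (a point): centre of the upper face of the balance's round steel pan, 130 mm diameter, 72 mm above the bench, 45 mm towards the balance's +x from its origin. Rigid.
- tip_box: bystander: closed pipette tip box, grey below and purple above, 85 by 122 mm, 73 mm high, origin at the centre of the underside
- beaker: bystander: glass beaker, 70 mm diameter, 90 mm high, origin at the centre of the underside
- petri_dish: bystander: closed clear Petri dish lying flat, 60 mm diameter, 16 mm high, origin at the centre of the underside
There are look-alikes about, which are no part of the job. What is shaped like the bottle but blue is not meant.

How it is judged (in metres and radians):
On the way, in this order (a step that is already met when the one before it is completed fails the run):
1. the bottle is worked out of the corner: its axis is 45 mm or more from the gutter wall (20 mm clear), or it is already lifted out ((y of bottle_mid in the frame of tray above -0.051 m or height (world z) of bottle_mid above 0.1 m)), for 0.1 s.
2. the bottle lies on its side on the mat, let go and at rest (angle between bottle's own z axis and vertical between 1.4 and 1.75 rad and x of bottle_mid in the frame of mat between -0.1 and 0.1 m and y of bottle_mid in the frame of mat between -0.08 and 0.08 m and z of bottle_mid in the frame of mat below 0.034 m and contact force between each of the arm, the fingers and bottle below 0.05 N and linear speed of bottle below 0.03 m/s), for 0.2 s.
At the end, for the whole second after the job is handed in: the bottle stands upright on its foot (within 0.08 rad) on the balance pan, the whole foot on the pan (axis within 40 mm of the pan's centre), let go and at rest (angle between bottle's own z axis and vertical below 0.08 rad and horizontal distance between bottle and pan below 0.04 m and z of bottle in the frame of pan between -0.004 and 0.004 m and linear speed of bottle below 0.02 m/s and contact force between the fingers and bottle below 0.05 N); the robot touches nothing.
It fails at once if the bottle is banged or pressed hard on the balance (more than 30 N) (contact force between bottle and balance above 30 N).
It fails at once if the tip box is shifted by more than 20 mm (distance of tip_box from where it was at the start of the episode above 0.02 m).
It fails at once if the beaker is shifted by more than 20 mm (distance of beaker from where it was at the start of the episode above 0.02 m).
It fails at once if the Petri dish is shifted by more than 20 mm (distance of petri_dish from where it was at the start of the episode above 0.02 m).
It also fails if it takes over 72 s, if anything falls off the work surface, if the arm or the gripper's body presses on something with over 40 N, if the wrist force passes 120 N, or if a joint passes its speed limit or range.

ROBOT

A 6-joint arm with a two-finger parallel gripper is mounted at the origin on the work surface. World frame = base frame: x ahead of the robot, y to its left, z up, the work surface at z = 0. Lengths are in mm, angles in rad, forces in N, time in s.
With the tool pointing down it reaches from about 300 to 775 mm from the base axis. Payload 14.6 kg.
Tool frame: the origin (TCP) lies midway between the tips of the shut fingers; the grasp point (between the pads) lies 19 mm behind it (manip.tcp_to_grasp is the distance from the TCP to the grasp point, in mm); z points along the fingers, x is the direction in which the jaws open and shut, and the axes are right-handed (so a half turn about z gives the same grasp; the last joint's range is limited). The gripper opens to 94 mm and grips with 3 to 60 N. Pads are 16 mm wide; open, the fingers measure 119 mm over their backs; the gripper's body (75 mm by 177 mm) begins 78 mm behind the grasp point.
Start: joints at [-1.323, 0.3, 1.521, -0, 1.321, -0.067], TCP at [170.287, -522.964, 205.446] pointing down, gripper open.
Joint ranges: [-3.03, 3.03], [-0.79, 2.21], [0.23, 2.52], [-1.04, 4.18], [0, 3.07], [-2.55, 2.55]. Speed limits (rad/s): [2.22, 2.22, 2.57, 3.14, 3.14, 3.14].

INTERFACE

Orientations are given as [roll, pitch, yaw] about the fixed x, y, z axes, in that order (R = Rz(yaw) Ry(pitch) Rx(roll)).
In Python, from cell import manip gives the robot as it stands.
- The arm moves only by the tool arm_command, never from a script. Its argument "steps" is a list of rows, each a list of 3 entries, a list of its own where there are three numbers: the opening, from 0 (shut) to 1 (fully open), then the shift along the tool's x, y, z in cm, then the turn about the tool's z in rad. A call has 1 to 5 rows; each row shifts and turns the commanded pose from where the row before left it, along the tool's axes as they then stand; what a row does not reach is not made up. A row lasts 1/12 s, in which the tool goes at most 41.7 mm and 7.16 degrees, less where a joint would pass 70% of its speed; a pose out of reach is approached as far as the arm can. A call with a gripper value outside its range is refused whole. The fingers move at their own pace and stop on an object; "force" is the grip in N (left out, the last holds). Time passes only in rows, so rows that do not move let the fingers close. It gives the time, the measured TCP pose, the force and the opening at its end, in the units of the state.
- manip.read_state(): the state, without advancing time (a new reading comes with each control period).
- manip.camera(name): name is "scene" or "top" or "wrist"; returns (picture, depth): 384x512x3 uint8, red, green, blue; 384x512 float32, mm along the optical axis (not along the pixel's ray), 0 where there is no reading.
- manip.calibration(name): a dict with "fx", "fy", "cx", "cy" (pixels), "R" (3x3) and "t" (3): a world point X has camera coordinates R X + t; the wrist camera has in their place "tool_from_camera" (4x4, takes a point from camera to tool coordinates, whose origin is the TCP and whose axes are the tool frame's). Camera axes: x right, y down, z forward; pixel columns grow to the right and rows downward; lengths in mm; the calibration is good to about 2 mm. A picture is of the moment at which its call begins: read the wrist's pose just before it. calibration takes no time and is no camera call.
- manip.sign_off(): hands the job in, once; it reports no verdict.
The state is a dict: "clock": time; "joints": joint angles; "qd": joint speeds; "effort": joint torques, N m; "eef_pos": TCP position; "eef_rot": TCP orientation; "wrist_force": force on the tool from outside, world axes, zero at the start; "moment": the same for the moment, N m; "finger_gap": finger opening in mm.
Only numpy, scipy, OpenCV 4.12 (cv2) and the standard library are available. Lean on these libraries where they do the work, as an engineer would, in place of code of your own. Each camera call takes 0.05 s, during which the arm holds its last target.

## Working session

There is one attempt and no reset: what is moved stays moved. The work goes in short steps, Python scripts to look and compute and a tool call to move; the robot and the scene stay as the last step left them, time stands still between calls to the robot, and variables do not carry over. Pictures are saved under pics/ and viewed, and the job is handed in when it is done.

Besides the shell and the picture viewer there is one more tool, called after "Call:" as name(argument=value, ...) on one line, values as JSON. arm_command: Moves the arm, as the interface text tells. Its arguments: {"type":"object","properties":{"steps":{"type":"array","items":{"type":"array"}},"force":{"type":"number"}},"required":["steps"]}

```bash
ls; mkdir -p pics; python3 - <<'E'
from cell import manip
import cv2
print(manip.read_state())
for n in ("scene","top"):
    p,d=manip.camera(n); cv2.imwrite(f"pics/{n}0.png",p[:,:,::-1]); 
    import numpy as np
    np.save(f"pics/{n}0.npy",d)
    print(manip.calibration(n))
E
```

```text
pics
{'clock': 0.0, 'joints': array([-1.32258522e+00,  3.00483328e-01,  1.52156298e+00, -4.44335894e-05,
        1.32072059e+00, -6.66289020e-02]), 'qd': array([ 1.02809355e-05, -2.88854303e-04,  1.23846681e-04, -1.08198638e-03,
       -7.24068482e-04,  4.63764782e-04]), 'effort': array([-5.68965661e-04, -5.31808090e+01, -3.52734911e+01,  7.08033610e-02,
        2.44546984e-02, -5.98027577e-05]), 'eef_pos': array([ 170.22185497, -522.72008599,  204.88728901]), 'eef_rot': array([-3.14155742e+00,  1.17449653e-03, -1.25594527e+00]), 'wrist_force': array([-0.11623146, -0.30436252,  0.14791335]), 'moment': array([-0.05008068,  0.05888324,  0.02610614]), 'finger_gap': 93.76221623302729}
{'fx': 454.72318470399307, 'fy': 454.72318470399307, 'cx': 250.9066937614409, 'cy': 194.08463650955832, 'R': array([[-0.50105251,  0.86514386, -0.02173678],
       [ 0.59328764,  0.32510293, -0.73642234],
       [-0.63004458, -0.38188242, -0.67617279]]), 't': array([ 450.50900842, -259.86577753, 1631.70485088])}
{'fx': 360.02980997685125, 'fy': 360.02980997685125, 'cx': 254.91354852156394, 'cy': 191.6901651437069, 'R': array([[-0.02276799, -0.99956405, -0.01879726],
       [-0.97987771,  0.02604104, -0.19789273],
       [ 0.19829596,  0.0139134 , -0.98004343]]), 't': array([-101.68874633,  606.0757392 , 1064.30377033])}
```

View pics/scene0.png

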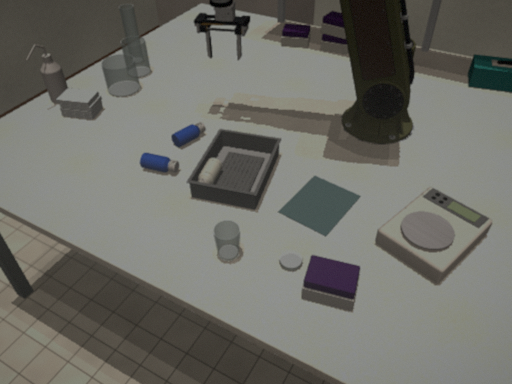

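View pics/top0.png

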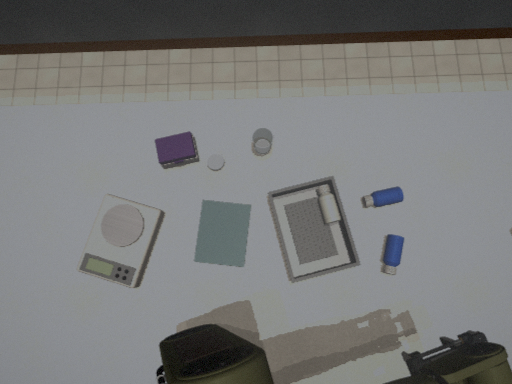

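The scene shows the white bottle in the tray's far-right corner, at about (328,205) in the top view with its cap up at (323,190). The mat is at (223,233), the pan at (123,225), and the blue look-alikes are to the right.

```bash
cat > h.py <<'E'
import numpy as np, cv2
from cell import manip
def ray_z(name,u,v,z):
    c=manip.calibration(name); R=np.array(c["R"]);t=np.array(c["t"])
    d=R.T@np.array([(u-c["cx"])/c["fx"],(v-c["cy"])/c["fy"],1]); o=-R.T@t
    return o+d*(z-o[2])/d[2]
def cloud(name,d):
    c=manip.calibration(name); R=np.array(c["R"]);t=np.array(c["t"])
    v,u=np.mgrid[:384,:512]
    P=np.stack([(u-c["cx"])/c["fx"]*d,(v-c["cy"])/c["fy"]*d,d],-1)
    return (P-t)@R
E
python3 - <<'E'
from h import *
p=cv2.imread("pics/top0.png"); d=np.load("pics/top0.npy")
cv2.imwrite("pics/crop1.png",cv2.resize(p[170:290,255:365],None,fx=5,fy=5,interpolation=cv2.INTER_CUBIC))
cv2.imwrite("pics/crop2.png",cv2.resize(p[120:295,75:275],None,fx=3.4,fy=3.4,interpolation=cv2.INTER_CUBIC))
P=cloud("top",d)
Z=np.where(d>0,P[:,:,2],0)
zz=np.clip(Z*2.5,0,255).astype(np.uint8)
cv2.imwrite("pics/z1.png",cv2.resize(cv2.applyColorMap(zz,2)[120:295,75:415],None,fx=2.3,fy=2.3,interpolation=cv2.INTER_NEAREST))
for u,v in [(328,207),(323,190),(310,230),(222,233),(123,225),(100,268),(178,150),(262,134),(216,162),(240,150),(360,120)]: print((u,v),P[v,u].round(1))
E
```

```text
(328, 207) [ 549.8 -341.4   56.4]
(323, 190) [ 605.1 -330.4   50. ]
(310, 230) [ 484.1 -288.1   12.7]
(222, 233) [482.1  -7.2   4.9]
(123, 225) [507.9 287.8  72.6]
(100, 268) [381.  354.4  63.4]
(178, 150) [742.9 124.6  70.3]
(262, 134) [ 798.8 -143.9   42.7]
(216, 162) [715.6  10.3  16.6]
(240, 150) [759.3 -68.9   2.7]
(360, 120) [ 853.8 -478.6    3.3]
```

View pics/crop1.png

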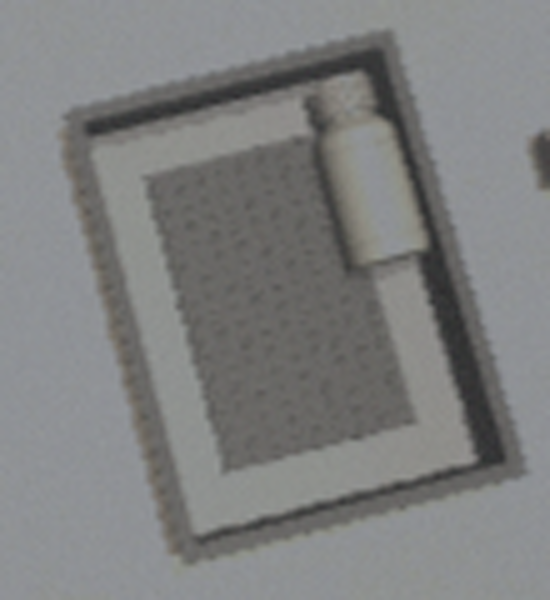

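View pics/crop2.png

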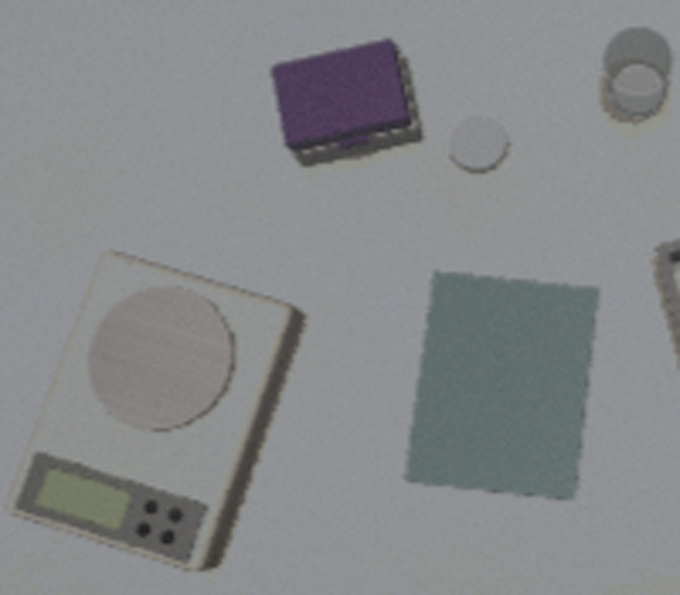

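View pics/z1.png

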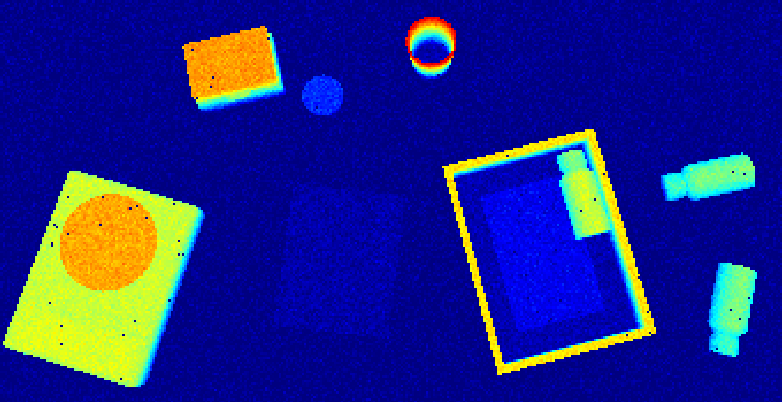

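```bash
python3 - <<'E'
from h import *
p=cv2.imread("pics/top0.png"); d=np.load("pics/top0.npy"); P=cloud("top",d)
v,u=np.mgrid[:384,:512]
def rect(m,n):
    q=P[m][:,:2].astype(np.float32); r=cv2.minAreaRect(q); print(n,m.sum(),"c",np.round(r[0],1),"size",np.round(r[1],1),"ang",round(r[2],2),"mean",P[m].mean(0).round(1), "bp",cv2.boxPoints(r).round(0).tolist())
Z=P[...,2]
b=(u>255)&(u<365)&(v>170)&(v<285)&(d>0)
# tray rim: exclude bottle by brightness
g=p.max(2)
# mask rim
rim=b&(Z>60.5)&(Z<72)
rect(rim,"rim")
pan=(u>85)&(u<160)&(v>190)&(v<260)&(Z>68)&(Z<78); rect(pan,"pan")
(c,r)=cv2.minEnclosingCircle(P[pan][:,:2].astype(np.float32)); print(c,r)
hsv=cv2.cvtColor(p,cv2.COLOR_BGR2HSV)
mat=(u>185)&(u<262)&(v>190)&(v<275)&(hsv[...,1]>40)
q=np.array([ray_z("top",a,bb,3)[:2] for a,bb in zip(u[mat],v[mat])],np.float32); print("mat",cv2.minAreaRect(q),q.mean(0))
hs=(u>70)&(u<175)&(v>180)&(v<295)&(Z>52)&(Z<67); rect(hs,"housing")
r=cv2.minAreaRect(P[rim][:,:2].astype(np.float32)); 
th=None
c=np.array(r[0]); bp=cv2.boxPoints(r); e=bp[1]-bp[0]; e2=bp[2]-bp[1]
ex=e if np.linalg.norm(e)>np.linalg.norm(e2) else e2
ex/=np.linalg.norm(ex); ex*=np.sign(ex[0]); ey=np.array([-ex[1],ex[0]]); print("yaw",np.arctan2(ex[1],ex[0]),ex)
L=np.stack([(P[...,:2]-c)@ex,(P[...,:2]-c)@ey],-1)
bo=b&(Z>25)&(Z<63)&(L[...,1]>-94)&(L[...,1]<-25)&(abs(L[...,0])<129)
q=L[bo];z=Z[bo]
print("bottle local x",np.percentile(q[:,0],[1,5,95,99]),"y",np.percentile(q[:,1],[1,5,50,95,99]),"z",np.percentile(z,[50,95,99]))
top=bo&(Z>53); print("topline",L[top].mean(0), P[top].mean(0))
w=manip.calibration("wrist");print(w)
for n,zb in (("tip",(60,85)),):
    m=(u>150)&(u<205)&(v>125)&(v<175)&(Z>zb[0])&(Z<zb[1]); rect(m,n)
E
```

```text
rim 1113 c [ 487.7 -288.5] size [282.2 212.1] ang 12.98 mean [ 485.  -292.4   65.5] bp [[326.0, -217.0], [374.0, -424.0], [649.0, -360.0], [601.0, -154.0]]
pan 1373 c [510.1 292.6] size [128.9 126.9] ang 5.19 mean [508.7 293.   72.7] bp [[440.0, 350.0], [452.0, 224.0], [580.0, 235.0], [569.0, 362.0]]
(509.6506042480469, 293.22637939453125) 65.1332015991211
mat ((506.3814697265625, 57.614768981933594), (0.0, 0.0), 0.0) [506.38147  57.61477]
housing 3527 c [466.4 306.3] size [190.2 249. ] ang 72.12 mean [445.  307.7  58.9] bp [[319.0, 254.0], [556.0, 178.0], [614.0, 359.0], [377.0, 435.0]]
yaw 0.22661494 [0.97443247 0.2246803 ]
bottle local x [  3.59162932   7.03899029 113.15368408 119.43750125] y [-92.66604425 -88.85740208 -65.82088615 -47.22493978 -46.04237214] z [53.40608311 60.65241915 61.89322506]
topline [ 47.15182927 -70.2344566 ] [ 549.47572572 -346.38536525   57.25176825]
{'fx': 329.5298131024202, 'fy': 329.5298131024202, 'cx': 262.4901395708197, 'cy': 189.91966717610828, 'tool_from_camera': array([[ 9.99999425e-01,  7.26052086e-04, -7.89485964e-04,
         2.52951998e-01],
       [-5.08411569e-04,  9.68978378e-01,  2.47144985e-01,
        -7.15180362e+01],
       [ 9.44434961e-04, -2.47144442e-01,  9.68978190e-01,
        -1.78901870e+02],
       [ 0.00000000e+00,  0.00000000e+00,  0.00000000e+00,
         1.00000000e+00]])}
tip 946 c [754.  137.1] size [ 83.  118.5] ang 11.7 mean [752.1 135.6  73.3] bp [[701.0, 187.0], [725.0, 71.0], [807.0, 88.0], [783.0, 204.0]]
```

```bash
cat >> h.py <<'E'
def plan(target,yaw,op,smax=32,tmax=0.115,n=None):
    s=manip.read_state(); p=np.array(s["eef_pos"]); y=s["eef_rot"][2]
    dl=np.array(target)-p; dy=(yaw-y+np.pi)%(2*np.pi)-np.pi
    k=n or max(1,int(np.ceil(max(np.linalg.norm(dl)/smax,abs(dy)/tmax))))
    rows=[]
    for i in range(k):
        c,sn=np.cos(y),np.sin(y); w=dl/k
        rows.append([op,[round(float(x)/10,2) for x in (w[0]*c+w[1]*sn,w[0]*sn-w[1]*c,-w[2])],round(-dy/k,3)]); y+=dy/k
    for i in range(0,k,5): print(str(rows[i:i+5]).replace(" ",""))
def st():
    s=manip.read_state(); print("t",round(s["clock"],2),"pos",s["eef_pos"].round(1),"rot",s["eef_rot"].round(3),"F",s["wrist_force"].round(1),"gap",round(s["finger_gap"],1),"j",s["joints"].round(2))
TC=np.array([487.7,-288.5]);TY=0.2266
def tray(x,y,z):
    c,s=np.cos(TY),np.sin(TY); return [TC[0]+c*x-s*y,TC[1]+s*x+c*y,z]
E
python3 - <<'E'
from h import *
p=cv2.imread("pics/top0.png"); d=np.load("pics/top0.npy")
print(p[233,222],p[180,222])
v,u=np.mgrid[:384,:512]
m=(u>185)&(u<262)&(v>190)&(v<275)&(p[...,1].astype(int)-p[...,2]>10)
q=np.array([ray_z("top",a,bb,3)[:2] for a,bb in zip(u[m],v[m])],np.float32);r=cv2.minAreaRect(q); print("mat",r,q.mean(0),cv2.boxPoints(r))
plan(tray(46,-78,130),TY,0.43)
E
```

```text
[113 113 100] [146 147 143]
mat ((484.02569580078125, -8.830680847167969), (157.1863250732422, 197.8873291015625), 82.43921661376953) [482.377     -8.686974] [[375.60114 -73.72174]
 [571.768   -99.75934]
 [592.45026  56.06038]
 [396.2834   82.09798]]
[[0.43,[-0.3,-2.95,0.54],np.float64(-0.106)],[0.43,[0.01,-2.97,0.54],np.float64(-0.106)],[0.43,[0.32,-2.95,0.54],np.float64(-0.106)],[0.43,[0.63,-2.9,0.54],np.float64(-0.106)],[0.43,[0.94,-2.82,0.54],np.float64(-0.106)]]
[[0.43,[1.23,-2.7,0.54],np.float64(-0.106)],[0.43,[1.51,-2.56,0.54],np.float64(-0.106)],[0.43,[1.77,-2.38,0.54],np.float64(-0.106)],[0.43,[2.01,-2.18,0.54],np.float64(-0.106)],[0.43,[2.23,-1.96,0.54],np.float64(-0.106)]]
[[0.43,[2.42,-1.71,0.54],np.float64(-0.106)],[0.43,[2.59,-1.45,0.54],np.float64(-0.106)],[0.43,[2.73,-1.16,0.54],np.float64(-0.106)],[0.43,[2.84,-0.87,0.54],np.float64(-0.106)]]
```

Call:
arm_command(steps=[[0.43, [-0.3, -2.95, 0.54], -0.106], [0.43, [0.01, -2.97, 0.54], -0.106], [0.43, [0.32, -2.95, 0.54], -0.106], [0.43, [0.63, -2.9, 0.54], -0.106], [0.43, [0.94, -2.82, 0.54], -0.106]])

```text
clock: 0.52
eef_pos: [307.0, -461.9, 177.9]
eef_rot: [-3.141, 0.001, -0.721]
wrist_force: [-0.5, -0.3, 0.3]
finger_gap: 63.9
```

Call:
arm_command(steps=[[0.43, [1.23, -2.7, 0.54], -0.106], [0.43, [1.51, -2.56, 0.54], -0.106], [0.43, [1.77, -2.38, 0.54], -0.106], [0.43, [2.01, -2.18, 0.54], -0.106], [0.43, [2.23, -1.96, 0.54], -0.106]])

```text
clock: 0.93
eef_pos: [442.8, -401.6, 150.9]
eef_rot: [-3.141, 0.0, -0.191]
wrist_force: [0.1, -0.5, -0.2]
finger_gap: 40.6
```

Call:
arm_command(steps=[[0.43, [2.42, -1.71, 0.54], -0.106], [0.43, [2.59, -1.45, 0.54], -0.106], [0.43, [2.73, -1.16, 0.54], -0.106], [0.43, [2.84, -0.87, 0.54], -0.106], [0.43, [0, 0, 0], 0]])

```text
clock: 1.35
eef_pos: [553.1, -351.2, 127.8]
eef_rot: [-3.14, 0.001, 0.238]
wrist_force: [-0.7, 0.3, -1.1]
finger_gap: 40.2
```

```bash
python3 - <<'E'
from h import *
manip_s=manip.read_state()
st()
p,d=manip.camera("wrist"); cv2.imwrite("pics/w1.png",p[:,:,::-1])
c=manip.calibration("wrist"); T=np.array(c["tool_from_camera"])
from scipy.spatial.transform import Rotation as Ro
Rt=Ro.from_euler("xyz",manip_s["eef_rot"]).as_matrix()
v,u=np.mgrid[:384,:512]
C=np.stack([(u-c["cx"])/c["fx"]*d,(v-c["cy"])/c["fy"]*d,d],-1)
W=((C@T[:3,:3].T+T[:3,3])@Rt.T)+manip_s["eef_pos"]
Z=W[...,2]
np.save("pics/w1.npy",W)
co,s=np.cos(TY),np.sin(TY)
L=W[...,:2]-TC; L=np.stack([L@[co,s],L@[-s,co]],-1)
m=(d>0)&(Z>25)&(Z<62)&(L[...,1]<-40)&(L[...,1]>-94)&(abs(L[...,0])<128)
print(m.sum(),np.percentile(L[m][:,0],[0,1,5,95,99]),np.percentile(L[m][:,1],[1,50,99]))
t=m&(Z>52);print(L[t].mean(0),np.percentile(Z[m],[90,99]))
rim=(d>0)&(Z>62.5)&(Z<69)&(abs(L[...,1])<115)&(abs(L[...,0])<150);q=L[rim]; print("rim -y",np.percentile(q[q[:,1]<-85][:,1],[5,50,95]),"rim +y",np.percentile(q[q[:,1]>85][:,1],[5,50,95]) if (q[:,1]>85).any() else 0)
E
```

```text
t 1.35 pos [ 553.1 -351.2  127.8] rot [-3.14e+00  1.00e-03  2.38e-01] F [-0.7  0.3 -1.1] gap 40.2 j [-0.62  0.6   1.27  0.    1.27 -0.86]
7799 [  2.71705367   4.46123081   8.88230362 112.72312891 118.65606955] [-91.88274286 -65.42614402 -46.055104  ]
[ 46.41292252 -69.67769831] [57.55470534 58.62772779]
rim -y [-104.81743538  -99.67772317  -91.18426451] rim +y 0
```

View pics/w1.png

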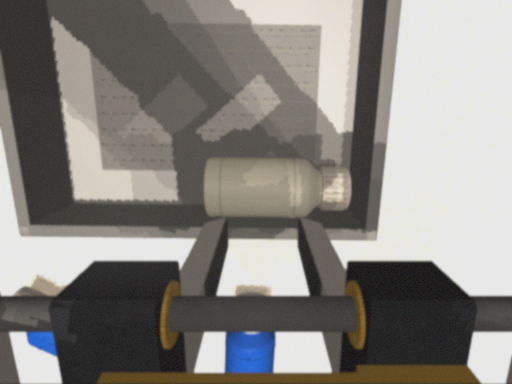

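The wrist view shows the bottle along the image's x, with its foot at u≈204 and cap end at u≈350. Both finger tips line up over the body, so I'll descend to just above its top line.

```bash
python3 - <<'E'
from h import *
plan(tray(45,-76.5,64),TY,0.43,n=5)
E
```

```text
[[0.43,[-0.05,-0.0,1.29],np.float64(0.001)],[0.43,[-0.05,-0.0,1.29],np.float64(0.001)],[0.43,[-0.05,-0.0,1.29],np.float64(0.001)],[0.43,[-0.05,-0.0,1.29],np.float64(0.001)],[0.43,[-0.05,-0.0,1.29],np.float64(0.001)]]
```

Call:
arm_command(steps=[[0.43, [-0.05, 0, 1.29], 0], [0.43, [-0.05, 0, 1.29], 0], [0.43, [-0.05, 0, 1.29], 0], [0.43, [-0.05, 0, 1.29], 0], [0.43, [-0.05, 0, 1.29], 0]])

```text
clock: 1.82
eef_pos: [546.7, -355.1, 63.6]
eef_rot: [-3.141, 0.001, 0.227]
wrist_force: [0.4, -0.1, 0.4]
finger_gap: 40.3
```

Call:
arm_command(steps=[[0.43, [0, 0, 0], 0], [0.43, [0, 0, 0.2], 0], [0.43, [0, 0, 0], 0]])

```text
clock: 2.07
eef_pos: [547.6, -355.0, 63.4]
eef_rot: [3.141, -0.0, 0.228]
wrist_force: [-0.7, -0.4, 0.8]
finger_gap: 40.2
```

Call:
arm_command(steps=[[0.43, [0, 0, 0.2], 0], [0.43, [0, 0, 0], 0]])

```text
clock: 2.23
eef_pos: [547.7, -354.9, 61.7]
eef_rot: [3.141, -0.0, 0.228]
wrist_force: [-0.3, -0.4, -0.2]
finger_gap: 40.3
```

Call:
arm_command(steps=[[0.43, [0, 0, 0.2], 0], [0.43, [0, 0, 0], 0]])

```text
clock: 2.4
eef_pos: [547.5, -354.8, 59.3]
eef_rot: [3.142, -0.0, 0.228]
wrist_force: [-0.1, 0.3, -0.3]
finger_gap: 40.6
```

Call:
arm_command(steps=[[0.43, [0, 0, 0.1], 0], [0.43, [0, 0, 0], 0]])

```text
clock: 2.57
eef_pos: [547.6, -354.9, 58.5]
eef_rot: [3.141, -0.0, 0.228]
wrist_force: [0.0, -0.5, 0.9]
finger_gap: 40.3
```

Call:
arm_command(steps=[[0.43, [0, 0, 0.1], 0], [0.43, [0, 0, 0], 0]])

```text
clock: 2.73
eef_pos: [547.8, -355.0, 58.2]
eef_rot: [3.141, -0.001, 0.228]
wrist_force: [-1.9, 0.9, 7.9]
finger_gap: 40.2
```

Call:
arm_command(steps=[[0.43, [0, -0.15, -0.02], 0], [0.43, [0, -0.15, -0.02], 0], [0.43, [0, -0.3, -0.04], 0], [0.43, [0, 0, 0], 0]])

```text
clock: 3.07
eef_pos: [546.5, -349.2, 59.2]
eef_rot: [3.14, -0.001, 0.228]
wrist_force: [-2.2, -0.9, 5.8]
finger_gap: 40.5
```

Call:
arm_command(steps=[[0.43, [0, -0.3, -0.03], 0], [0.43, [0, -0.3, -0.02], 0], [0.43, [0, -0.3, -0.01], 0], [0.43, [0, 0, 0], 0]])

```text
clock: 3.4
eef_pos: [544.4, -340.4, 59.9]
eef_rot: [3.14, -0.001, 0.228]
wrist_force: [-1.5, -0.9, 6.8]
finger_gap: 40.3
```

Call:
arm_command(steps=[[0.43, [0, -0.3, -0.01], 0], [0.43, [0, -0.3, 0], 0], [0.43, [0, -0.3, 0], 0], [0.43, [0, -0.3, 0], 0], [0.43, [0, 0, 0], 0]])

```text
clock: 3.82
eef_pos: [541.7, -328.7, 60.0]
eef_rot: [3.14, -0.001, 0.228]
wrist_force: [-2.1, -0.3, 8.7]
finger_gap: 40.4
```

```bash
cat >> h.py <<'E'
def wl():
    from scipy.spatial.transform import Rotation as Ro
    s=manip.read_state(); p,d=manip.camera("wrist")
    c=manip.calibration("wrist"); T=np.array(c["tool_from_camera"])
    Rt=Ro.from_euler("xyz",s["eef_rot"]).as_matrix()
    v,u=np.mgrid[:384,:512]
    C=np.stack([(u-c["cx"])/c["fx"]*d,(v-c["cy"])/c["fy"]*d,d],-1)
    return p,d,((C@T[:3,:3].T+T[:3,3])@Rt.T)+s["eef_pos"]
def loc(W):
    co,s=np.cos(TY),np.sin(TY); L=W[...,:2]-TC
    return np.stack([L@[co,s],L@[-s,co]],-1)
E
python3 - <<'E'
from h import *
st()
p,d,W=wl(); cv2.imwrite("pics/w2.png",p[:,:,::-1])
p,d=manip.camera("top"); cv2.imwrite("pics/t2.png",cv2.resize(p[170:290,255:365,::-1],None,fx=5,fy=5,interpolation=cv2.INTER_CUBIC))
E
```

```text
t 3.82 pos [ 541.7 -328.7   60. ] rot [ 3.14e+00 -1.00e-03  2.28e-01] F [-2.1 -0.3  8.7] gap 40.4 j [-0.6   0.63  1.4  -0.    1.11 -0.83]
```

View pics/w2.png

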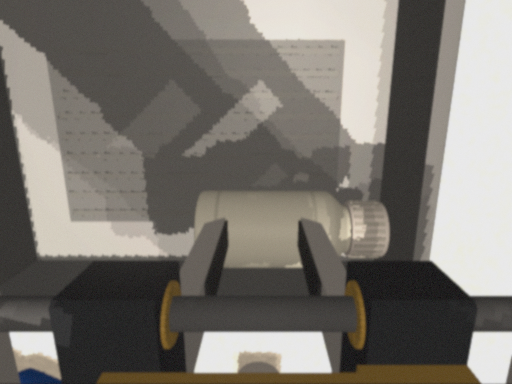

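Finger tips rest on the body (u≈205–345) and the bottle is rolling; it's moved about half of the finger travel. I'll finish this stroke.

Call:
arm_command(steps=[[0.43, [0, -0.2, 0], 0], [0.43, [0, -0.2, 0], 0], [0.43, [0, 0, -0.3], 0], [0.43, [0, 0, -0.7], 0], [0.43, [0, 0, 0], 0]])

```text
clock: 4.33
eef_pos: [541.0, -324.9, 70.3]
eef_rot: [3.14, -0.001, 0.228]
wrist_force: [0.4, 0.8, 0.3]
finger_gap: 40.4
```

```bash
python3 - <<'E'
from h import *
st()
p,d,W=wl(); L=loc(W); Z=W[...,2]
m=(d>0)&(Z>30)&(Z<63)&(L[...,1]<0)&(L[...,1]>-92)&(L[...,0]>0)&(L[...,0]<127)
t=m&(Z>56)&(abs(L[...,0]-45)<17); print("axis y",L[t].mean(0),"x",np.percentile(L[m][:,0],[0,1,99,100]),"y",np.percentile(L[m][:,1],[1,99]),np.percentile(Z[t],[50,99]))
E
```

```text
t 4.33 pos [ 541.  -324.9   70.3] rot [ 3.14e+00 -1.00e-03  2.28e-01] F [0.4 0.8 0.3] gap 40.4 j [-0.6   0.61  1.4   0.    1.13 -0.83]
axis y [ 44.89564615 -54.33163577] x [  2.76863031   4.75213658 118.94996302 120.85312563] y [-73.84903303 -30.57394431] [58.55193853 60.46635519]
```

```bash
python3 - <<'E'
from h import *
plan(tray(45,-61,70),TY,0.43,n=2)
E
```

```text
[[0.43,[0.07,0.68,-0.02],np.float64(0.001)],[0.43,[0.07,0.68,-0.02],np.float64(0.001)]]
```

Call:
arm_command(steps=[[0.43, [0.07, 0.68, 0], 0], [0.43, [0.07, 0.68, 0], 0], [0.43, [0, 0, 0.6], 0], [0.43, [0, 0, 0.3], 0], [0.43, [0, 0, 0], 0]])

```text
clock: 4.8
eef_pos: [545.1, -338.2, 60.1]
eef_rot: [3.14, -0.0, 0.228]
wrist_force: [-1.4, -0.6, 7.3]
finger_gap: 40.3
```

Call:
arm_command(steps=[[0.43, [0, 0, 0.1], 0], [0.43, [0, 0, 0.05], 0], [0.43, [0, 0, 0], 0]])

```text
clock: 5.05
eef_pos: [545.3, -338.5, 59.9]
eef_rot: [3.139, -0.001, 0.228]
wrist_force: [-4.9, -1.7, 16.9]
finger_gap: 40.5
```

Contact is firm, so I'll ease off by 1 mm and draw.

Call:
arm_command(steps=[[0.43, [0, -0.2, -0.1], 0], [0.43, [0, -0.35, 0], 0], [0.43, [0, -0.35, 0], 0], [0.43, [0, -0.35, 0], 0], [0.43, [0, -0.35, 0], 0]])

```text
clock: 5.47
eef_pos: [541.5, -322.3, 60.0]
eef_rot: [3.14, -0.001, 0.228]
wrist_force: [-2.9, -0.8, 10.4]
finger_gap: 40.8
```

Call:
arm_command(steps=[[0.43, [0, -0.35, 0], 0], [0.43, [0, -0.35, 0], 0], [0.43, [0, -0.35, 0], 0], [0.43, [0, -0.35, 0], 0], [0.43, [0, 0, 0], 0]])

```text
clock: 5.88
eef_pos: [538.3, -308.2, 59.8]
eef_rot: [3.141, -0.0, 0.228]
wrist_force: [-2.5, 0.3, 9.3]
finger_gap: 40.3
```

Call:
arm_command(steps=[[0.43, [0, 0, -0.5], 0], [0.43, [0, 0, -1.5], 0], [0.43, [0, 0, -2], 0], [0.43, [0, 0, -2], 0], [0.43, [0, 0, 0], 0]])

```text
clock: 6.3
eef_pos: [539.4, -309.1, 122.9]
eef_rot: [3.138, -0.003, 0.228]
wrist_force: [-0.3, -0.8, 0.7]
finger_gap: 40.2
```

```bash
python3 - <<'E'
from h import *
st()
p,d,W=wl(); L=loc(W); Z=W[...,2]; cv2.imwrite("pics/w3.png",p[:,:,::-1])
m=(d>0)&(Z>30)&(Z<63)&(L[...,1]<40)&(L[...,1]>-92)&(L[...,0]>-20)&(L[...,0]<127)
t=m&(Z>56); print("axis y",L[t].mean(0),"x",np.percentile(L[m][:,0],[0,1,99,100]),"y",np.percentile(L[m][:,1],[1,99]),np.percentile(Z[t],[50,99]))
print(cv2.minAreaRect(L[m].astype(np.float32)))
E
```

```text
t 6.3 pos [ 539.4 -309.1  122.9] rot [ 3.138e+00 -3.000e-03  2.280e-01] F [-0.3 -0.8  0.7] gap 40.2 j [-0.58  0.53  1.4   0.    1.21 -0.81]
axis y [ 45.73939092 -38.07214223] x [  2.66065524   4.67712809 118.82694836 120.78100228] y [-59.35547721 -14.89836739] [58.5744408  60.57407035]
((61.72093963623047, -37.99800109863281), (118.12285614013672, 46.982444763183594), 0.005819175858050585)
```

View pics/w3.png

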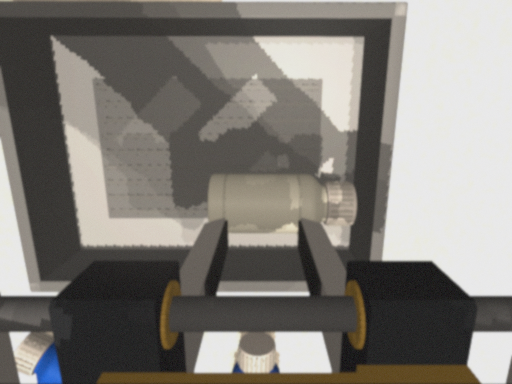

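The bottle is free at tray y≈-39, parallel to the tray, with x running from 3 to 121 (pixels u 208–357). Next I'll rotate the jaws across it and grasp.

```bash
python3 - <<'E'
from h import *
plan(tray(54,-38.5,100),TY-np.pi/2,0.72)
E
```

```text
[[0.72,[0.06,0.05,0.15],np.float64(0.112)],[0.72,[0.07,0.04,0.15],np.float64(0.112)],[0.72,[0.07,0.04,0.15],np.float64(0.112)],[0.72,[0.08,0.03,0.15],np.float64(0.112)],[0.72,[0.08,0.02,0.15],np.float64(0.112)]]
[[0.72,[0.08,0.01,0.15],np.float64(0.112)],[0.72,[0.08,0.0,0.15],np.float64(0.112)],[0.72,[0.08,-0.01,0.15],np.float64(0.112)],[0.72,[0.08,-0.02,0.15],np.float64(0.112)],[0.72,[0.08,-0.03,0.15],np.float64(0.112)]]
[[0.72,[0.07,-0.03,0.15],np.float64(0.112)],[0.72,[0.07,-0.04,0.15],np.float64(0.112)],[0.72,[0.06,-0.05,0.15],np.float64(0.112)],[0.72,[0.06,-0.06,0.15],np.float64(0.112)]]
```

Call:
arm_command(steps=[[0.72, [0.06, 0.05, 0.15], 0.112], [0.72, [0.07, 0.04, 0.15], 0.112], [0.72, [0.07, 0.04, 0.15], 0.112], [0.72, [0.08, 0.03, 0.15], 0.112], [0.72, [0.08, 0.02, 0.15], 0.112]])

```text
clock: 6.77
eef_pos: [541.4, -309.8, 110.1]
eef_rot: [-3.141, 0.002, -0.338]
wrist_force: [-0.9, 0.0, -0.5]
finger_gap: 67.2
```

Call:
arm_command(steps=[[0.72, [0.08, 0.01, 0.15], 0.112], [0.72, [0.08, 0, 0.15], 0.112], [0.72, [0.08, -0.01, 0.15], 0.112], [0.72, [0.08, -0.02, 0.15], 0.112], [0.72, [0.08, -0.03, 0.15], 0.112]])

```text
clock: 7.18
eef_pos: [545.1, -311.5, 102.6]
eef_rot: [3.141, 0.002, -0.898]
wrist_force: [0.1, -0.2, 0.2]
finger_gap: 67.6
```

Call:
arm_command(steps=[[0.72, [0.07, -0.03, 0.15], 0.112], [0.72, [0.07, -0.04, 0.15], 0.112], [0.72, [0.06, -0.05, 0.15], 0.112], [0.72, [0.06, -0.06, 0.15], 0.112], [0.72, [0, 0, 0], 0]])

```text
clock: 7.6
eef_pos: [547.9, -312.9, 96.4]
eef_rot: [3.14, 0.002, -1.345]
wrist_force: [-0.2, 0.3, -0.2]
finger_gap: 67.6
```

```bash
python3 - <<'E'
from h import *
st()
plan(tray(54,-38.5,18),TY-np.pi/2,0.72,n=5)
p,d,W=wl(); L=loc(W); Z=W[...,2]; cv2.imwrite("pics/w4.png",p[:,:,::-1])
m=(d>0)&(Z>30)&(Z<63)&(L[...,1]<40)&(L[...,1]>-90)&(L[...,0]>-20)&(L[...,0]<127)
t=m&(Z>56); print("axis y",L[t].mean(0),"x",np.percentile(L[m][:,0],[0,1,99,100]),"y",np.percentile(L[m][:,1],[1,99]))
E
```

```text
t 7.6 pos [ 547.9 -312.9   96.4] rot [ 3.140e+00  2.000e-03 -1.345e+00] F [-0.2  0.3 -0.2] gap 67.6 j [-0.58  0.58  1.38  0.    1.18  0.77]
[[0.72,[0.02,-0.02,1.57],np.float64(-0.0)],[0.72,[0.02,-0.02,1.57],np.float64(-0.0)],[0.72,[0.02,-0.02,1.57],np.float64(-0.0)],[0.72,[0.02,-0.02,1.57],np.float64(-0.0)],[0.72,[0.02,-0.02,1.57],np.float64(-0.0)]]
axis y [ 48.4740385  -40.33459489] x [  3.37642958   5.67593225 120.04057864 121.08731515] y [-63.6966531  -16.69281485]
```

View pics/w4.png

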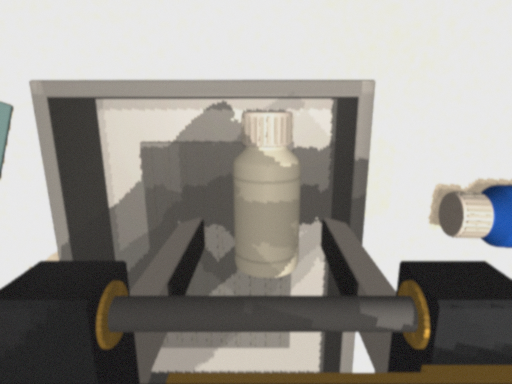

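The bottle spans u 234–300, between the finger tips at about 205 and 322. I'll descend and grip.

Call:
arm_command(steps=[[0.72, [0.02, -0.02, 1.57], 0], [0.72, [0.02, -0.02, 1.57], 0], [0.72, [0.02, -0.02, 1.57], 0], [0.72, [0.02, -0.02, 1.57], 0], [0.72, [0.02, -0.02, 1.5], 0]])

```text
clock: 8.07
eef_pos: [549.2, -313.8, 19.0]
eef_rot: [3.141, 0.001, -1.335]
wrist_force: [0.3, 0.2, 0.7]
finger_gap: 67.9
```

Call:
arm_command(steps=[[0.72, [0, 0, 0], 0], [0.4, [0, 0, 0], 0], [0.4, [0, 0, 0], 0], [0.4, [0, 0, 0], 0], [0.4, [0, 0, 0], 0]], force=15)

```text
clock: 8.48
eef_pos: [550.0, -314.3, 21.6]
eef_rot: [-3.14, -0.001, -1.339]
wrist_force: [-0.7, -0.3, 1.5]
finger_gap: 49.5
```

Call:
arm_command(steps=[[0.4, [0, 0, -0.5], 0], [0.4, [0, 0, -1.5], 0], [0.4, [0, 0, -2.5], 0], [0.4, [0, 0, -3], 0], [0.4, [0, 0, -3], 0]])

```text
clock: 8.9
eef_pos: [549.3, -313.8, 127.1]
eef_rot: [3.141, 0.0, -1.34]
wrist_force: [1.1, -0.1, -0.3]
finger_gap: 49.4
```

```bash
python3 - <<'E'
from h import *
st()
p,d,W=wl(); cv2.imwrite("pics/w5.png",p[:,:,::-1])
p,d=manip.camera("scene"); cv2.imwrite("pics/s5.png",cv2.resize(p[100:250,150:350,::-1],None,fx=4,fy=4,interpolation=cv2.INTER_CUBIC))
E
```

```text
t 8.9 pos [ 549.3 -313.8  127.1] rot [ 3.141  0.    -1.34 ] F [ 1.1 -0.1 -0.3] gap 49.4 j [-0.58  0.55  1.35  0.    1.24  0.76]
```

View pics/s5.png

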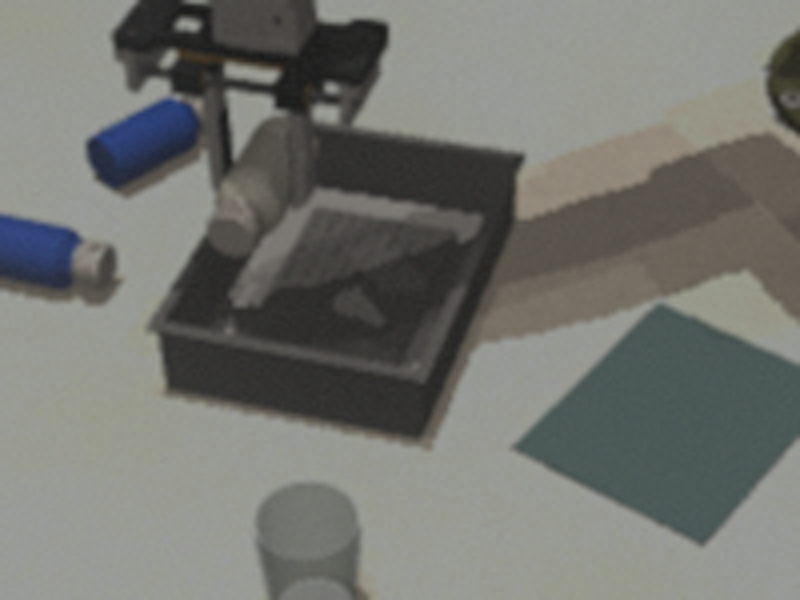

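View pics/w5.png

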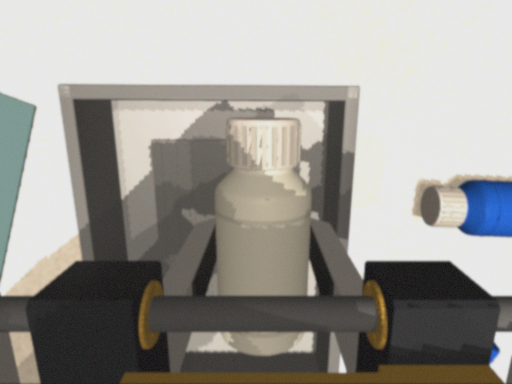

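The bottle is held level, cap pointing forward (cap at u≈263, v≈145). Carrying it to the mat.

```bash
python3 - <<'E'
from h import *
plan([478,-9,110],-1.5,0.4,smax=30)
E
```

```text
[[0.4,[-2.86,0.01,0.2],np.float64(0.015)],[0.4,[-2.86,0.05,0.2],np.float64(0.015)],[0.4,[-2.86,0.1,0.2],np.float64(0.015)],[0.4,[-2.86,0.14,0.2],np.float64(0.015)],[0.4,[-2.86,0.18,0.2],np.float64(0.015)]]
[[0.4,[-2.85,0.22,0.2],np.float64(0.015)],[0.4,[-2.85,0.26,0.2],np.float64(0.015)],[0.4,[-2.85,0.3,0.2],np.float64(0.015)],[0.4,[-2.84,0.35,0.2],np.float64(0.015)],[0.4,[-2.84,0.39,0.2],np.float64(0.015)]]
[[0.4,[-2.83,0.43,0.2],np.float64(0.015)]]
```

Call:
arm_command(steps=[[0.4, [-1.5, 0, 0], 0.015], [0.4, [-2.5, 0.05, 0], 0.015], [0.4, [-2.8, 0.1, 0], 0.015], [0.4, [-2.86, 0.14, 0.2], 0.015], [0.4, [-2.86, 0.18, 0.2], 0.015]])

```text
clock: 9.42
eef_pos: [519.8, -191.0, 121.4]
eef_rot: [3.142, 0.0, -1.416]
wrist_force: [0.2, -0.3, -0.1]
finger_gap: 49.4
```

Call:
arm_command(steps=[[0.4, [-2.85, 0.22, 0.2], 0.015], [0.4, [-2.85, 0.26, 0.2], 0.015], [0.4, [-2.85, 0.3, 0.2], 0.015], [0.4, [-2.84, 0.35, 0.2], 0.015], [0.4, [-2.84, 0.39, 0.2], 0.015]])

```text
clock: 9.83
eef_pos: [486.8, -51.5, 111.4]
eef_rot: [3.142, 0.0, -1.491]
wrist_force: [0.3, -0.7, -0.8]
finger_gap: 49.5
```

Call:
arm_command(steps=[[0.4, [-2.4, 0.4, 0.2], 0.015], [0.4, [-1.5, 0.2, 0.2], 0], [0.4, [-0.6, 0, 0.2], 0], [0.4, [0, 0, 0], 0]])

```text
clock: 10.17
eef_pos: [478.0, -7.6, 105.3]
eef_rot: [3.141, 0.0, -1.503]
wrist_force: [-0.1, -0.2, -0.5]
finger_gap: 49.6
```

```bash
python3 - <<'E'
from h import *
st()
plan([478,-9,30],-1.5,0.4,n=5)
E
```

```text
t 10.17 pos [478.   -7.6 105.3] rot [ 3.141  0.    -1.503] F [-0.1 -0.2 -0.5] gap 49.6 j [-0.09  0.26  1.83  0.    1.06  1.41]
[[0.4,[0.03,0.0,1.51],np.float64(-0.001)],[0.4,[0.03,0.0,1.51],np.float64(-0.001)],[0.4,[0.03,0.0,1.51],np.float64(-0.001)],[0.4,[0.03,0.0,1.51],np.float64(-0.001)],[0.4,[0.03,0.0,1.51],np.float64(-0.001)]]
```

Call:
arm_command(steps=[[0.4, [0, 0, 1.5], 0], [0.4, [0, 0, 1.5], 0], [0.4, [0, 0, 1.5], 0], [0.4, [0, 0, 1.5], 0], [0.4, [0, 0, 1.5], 0]])

```text
clock: 10.58
eef_pos: [478.6, -9.5, 29.9]
eef_rot: [-3.141, -0.0, -1.506]
wrist_force: [0.7, -0.3, -1.0]
finger_gap: 49.4
```

Call:
arm_command(steps=[[0.4, [0, 0, 0.6], 0], [0.4, [0, 0, 0.3], 0], [0.4, [0, 0, 0.2], 0], [0.4, [0, 0, 0], 0]])

```text
clock: 10.92
eef_pos: [478.5, -8.8, 19.8]
eef_rot: [-3.141, -0.0, -1.505]
wrist_force: [0.5, -0.4, -0.3]
finger_gap: 49.4
```

Call:
arm_command(steps=[[0.4, [0, 0, 0.3], 0], [0.4, [0, 0, 0], 0]])

```text
clock: 11.08
eef_pos: [478.4, -8.5, 16.7]
eef_rot: [-3.141, -0.0, -1.505]
wrist_force: [0.0, 0.0, -0.3]
finger_gap: 49.2
```

Call:
arm_command(steps=[[0.4, [0, 0, 0.15], 0], [0.4, [0, 0, 0], 0]])

```text
clock: 11.25
eef_pos: [478.3, -8.4, 15.1]
eef_rot: [-3.141, -0.0, -1.505]
wrist_force: [-0.9, 0.0, -1.3]
finger_gap: 49.4
```

Call:
arm_command(steps=[[0.4, [0, 0, 0.1], 0], [0.4, [0, 0, 0], 0]])

```text
clock: 11.42
eef_pos: [478.4, -8.4, 14.5]
eef_rot: [-3.141, -0.0, -1.505]
wrist_force: [-1.4, 0.9, 5.6]
finger_gap: 49.6
```

Call:
arm_command(steps=[[0.4, [0, 0, 0.1], 0], [0.4, [0, 0, 0], 0]])

```text
clock: 11.58
eef_pos: [478.7, -8.4, 14.1]
eef_rot: [-3.14, -0.0, -1.505]
wrist_force: [-5.3, -0.4, 13.6]
finger_gap: 49.9
```

Call:
arm_command(steps=[[0.4, [0, 0, -0.1], 0], [0.56, [0, 0, 0], 0], [0.6, [0, 0, 0], 0], [0.75, [0, 0, 0], 0], [0.75, [0, 0, 0], 0]])

```text
clock: 12.0
eef_pos: [478.2, -8.4, 13.9]
eef_rot: [3.141, 0.0, -1.505]
wrist_force: [-0.4, -1.1, -0.0]
finger_gap: 66.3
```

Call:
arm_command(steps=[[0.75, [0, 0, 0], 0], [0.75, [0, 0, 0], 0], [0.75, [0, 0, -1.5], 0], [0.75, [0, 0, -3], 0], [0.75, [0, 0, -3], 0]])

```text
clock: 12.42
eef_pos: [477.5, -8.4, 89.3]
eef_rot: [3.139, 0.0, -1.505]
wrist_force: [-0.1, -0.0, 0.5]
finger_gap: 70.7
```

Call:
arm_command(steps=[[0.75, [0, 0, -1], 0], [0.75, [0, 0, 0], 0], [0.75, [0, 0, 0], 0]])

```text
clock: 12.67
eef_pos: [478.1, -8.4, 98.6]
eef_rot: [-3.141, -0.0, -1.505]
wrist_force: [-0.0, -0.8, -0.0]
finger_gap: 70.2
```

```bash
python3 - <<'E'
from h import *
st()
p,d,W=wl(); cv2.imwrite("pics/w6.png",p[:,:,::-1]); Z=W[...,2]
m=(d>0)&(Z>18)&(Z<56)&(abs(W[...,1]+9)<80)&(abs(W[...,0]-490)<120)
# restrict to largest component
n,l,s,_=cv2.connectedComponentsWithStats(m.astype(np.uint8)); print(s[:,4])
k=l==(1+np.argmax(s[1:,4])); q=W[k]
print(cv2.minAreaRect(q[:,:2].astype(np.float32)),np.percentile(q[:,2],[50,99]))
cap=q[q[:,0]>np.percentile(q[:,0],88)]; print("cap",cap.min(0),cap.max(0),cap.mean(0))
t=k&(Z>49);print("top",W[t].mean(0)); a=np.polyfit(W[t][:,0],W[t][:,1],1);print(a)
E
```

```text
t 12.67 pos [478.1  -8.4  98.6] rot [-3.141 -0.    -1.505] F [-0.  -0.8 -0. ] gap 70.2 j [-0.09  0.27  1.84  0.    1.04  1.41]
[187391   9217]
((485.53472900390625, -7.87651252746582), (117.57766723632812, 49.6923828125), 3.6619956493377686) [47.3379233  53.37547915]
cap [529.3396967  -23.35463864  18.01405059] [544.90584688  13.83133966  47.97225993] [536.97246464  -5.06751735  41.79910123]
top [471.56293881  -8.94582641  51.41521568]
[  0.05589984 -35.30611805]
```

View pics/w6.png

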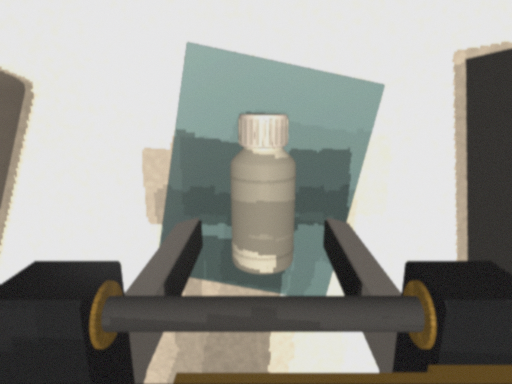

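The bottle lies on the mat at rest with its cap forward (cap at u≈263, v≈130). Its foot is at x≈427, its cap end at x≈544, and its axis yaw is 0.065. Next is a light pivot grasp on the cap, so I can tip the bottle up about its foot.

```bash
python3 - <<'E'
from h import *
plan([535.4,-4.8,60],-1.506,0.65,n=3)
th=np.linspace(0,np.pi/2,16)
x=109*np.cos(th)-25*np.sin(th); z=109*np.sin(th)+25*np.cos(th)
print(np.stack([-np.diff(x)/10,-np.diff(z)/10],1).round(2).tolist())
E
```

```text
[[0.65,[0.01,-1.93,1.26],np.float64(0.0)],[0.65,[0.01,-1.93,1.26],np.float64(0.0)],[0.65,[0.01,-1.93,1.26],np.float64(0.0)]]
[[0.32, -1.13], [0.44, -1.09], [0.55, -1.03], [0.65, -0.97], [0.75, -0.9], [0.84, -0.81], [0.92, -0.72], [0.99, -0.62], [1.05, -0.51], [1.1, -0.4], [1.14, -0.28], [1.16, -0.16], [1.17, -0.04], [1.17, 0.08], [1.15, 0.2]]
```

Call:
arm_command(steps=[[0.65, [0.01, -1.93, 0.6], 0], [0.65, [0.01, -1.93, 1.2], 0], [0.65, [0.01, -1.93, 2], 0], [0.65, [0, 0, 2.5], 0], [0.65, [0, 0, 1.5], 0]])

```text
clock: 13.13
eef_pos: [534.7, -4.7, 16.8]
eef_rot: [3.137, 0.001, -1.505]
wrist_force: [-0.4, -0.6, -1.1]
finger_gap: 60.9
```

Call:
arm_command(steps=[[0.65, [0, 0, 0.4], 0], [0.65, [0, 0, 0], 0], [0.65, [0, 0, 0], 0]])

```text
clock: 13.38
eef_pos: [535.9, -4.9, 17.0]
eef_rot: [3.141, 0.0, -1.505]
wrist_force: [-0.1, 0.2, 0.8]
finger_gap: 61.3
```

Call:
arm_command(steps=[[0.3, [0, 0, 0], 0], [0.3, [0, 0, 0], 0], [0.3, [0, 0, 0], 0], [0.3, [0, 0, 0], 0], [0.3, [0, 0, 0], 0]], force=4)

```text
clock: 13.8
eef_pos: [536.3, -4.9, 17.5]
eef_rot: [-3.141, -0.0, -1.505]
wrist_force: [0.5, -0.5, 0.9]
finger_gap: 36.0
```

Call:
arm_command(steps=[[0.3, [0, 0, 0], 0], [0.3, [0, 0, 0], 0]])

```text
clock: 13.97
eef_pos: [536.3, -4.9, 17.3]
eef_rot: [-3.141, -0.0, -1.505]
wrist_force: [1.2, 0.9, 2.1]
finger_gap: 35.8
```

Call:
arm_command(steps=[[0.3, [0, 0.3, -1.2], 0], [0.3, [0, 0.44, -1.15], 0], [0.3, [0, 0.55, -1.05], 0], [0.3, [0, 0.65, -1.0], 0], [0.3, [0, 0.75, -0.9], 0]])

```text
clock: 14.38
eef_pos: [508.8, -6.7, 71.3]
eef_rot: [-3.141, -0.0, -1.505]
wrist_force: [-0.3, -0.9, -0.6]
finger_gap: 35.7
```

```bash
python3 - <<'E'
from h import *
st()
p,d,W=wl(); cv2.imwrite("pics/w7.png",p[:,:,::-1])
p,d=manip.camera("scene"); cv2.imwrite("pics/s7.png",cv2.resize(p[100:250,250:450,::-1],None,fx=4,fy=4,interpolation=cv2.INTER_CUBIC))
E
```

```text
t 14.38 pos [508.8  -6.7  71.3] rot [-3.141 -0.    -1.505] F [-0.3 -0.9 -0.6] gap 35.7 j [-0.09  0.37  1.77 -0.    1.    1.42]
```

View pics/s7.png

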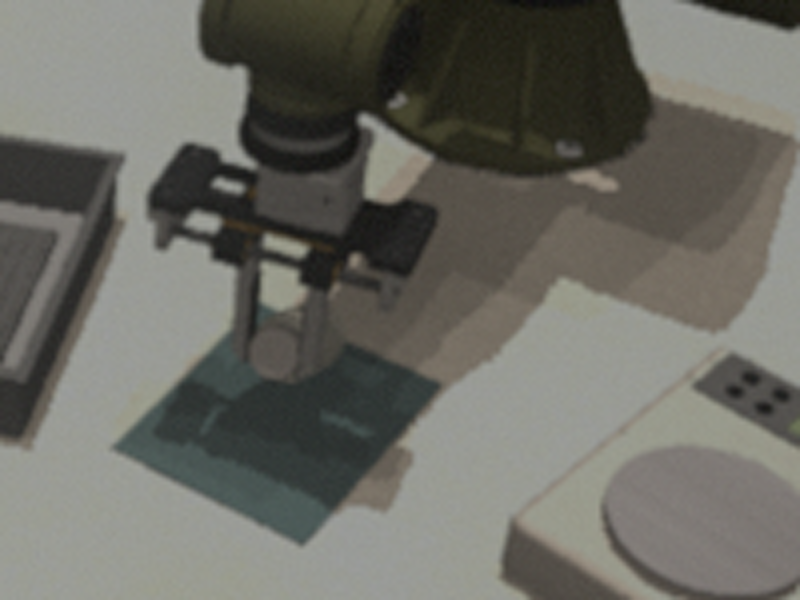

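View pics/w7.png

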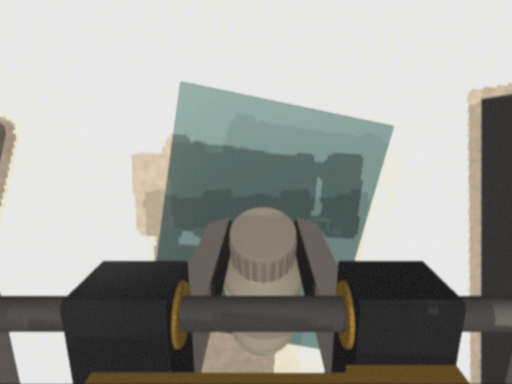

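The cap top is turning to face the wrist camera at (263,235), so the bottle is pivoting. Continuing the arc.

Call:
arm_command(steps=[[0.3, [0, 0.84, -0.85], 0], [0.3, [0, 0.92, -0.75], 0], [0.3, [0, 0.99, -0.65], 0], [0.3, [0, 1.05, -0.55], 0], [0.3, [0, 1.1, -0.42], 0]])

```text
clock: 14.9
eef_pos: [460.0, -9.9, 102.5]
eef_rot: [3.142, -0.0, -1.505]
wrist_force: [-0.6, -0.2, -0.2]
finger_gap: 36.0
```

Call:
arm_command(steps=[[0.3, [0, 1.14, -0.28], 0], [0.3, [0, 1.16, -0.16], 0], [0.3, [0, 1.17, -0.04], 0], [0.3, [0, 1.17, 0.05], 0], [0.3, [0, 1.15, 0.1], 0]])

```text
clock: 15.32
eef_pos: [402.0, -13.7, 105.5]
eef_rot: [3.141, -0.0, -1.505]
wrist_force: [-0.2, 0.9, -1.2]
finger_gap: 35.6
```

Call:
arm_command(steps=[[0.3, [0, 0, 0], 0], [0.3, [0, 0, 0], 0]])

```text
clock: 15.48
eef_pos: [402.8, -13.7, 105.7]
eef_rot: [-3.141, 0.0, -1.505]
wrist_force: [0.2, -0.0, -0.4]
finger_gap: 35.6
```

```bash
python3 - <<'E'
from h import *
st()
p,d,W=wl(); cv2.imwrite("pics/w8.png",p[:,:,::-1])
p,d=manip.camera("scene"); cv2.imwrite("pics/s8.png",cv2.resize(p[100:250,250:450,::-1],None,fx=4,fy=4,interpolation=cv2.INTER_CUBIC))
E
```

```text
t 15.48 pos [402.8 -13.7 105.7] rot [-3.141  0.    -1.505] F [ 0.2 -0.  -0.4] gap 35.6 j [-0.13  0.09  2.02  0.    1.02  1.38]
```

View pics/s8.png

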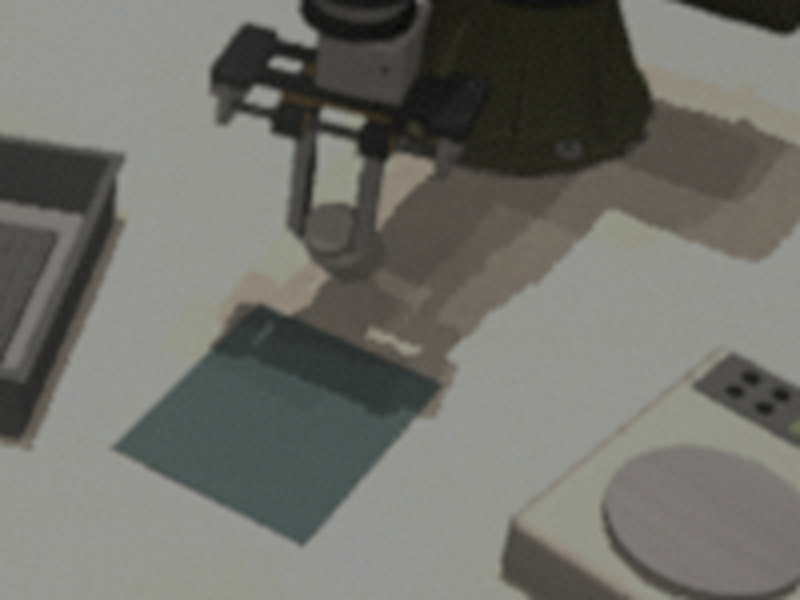

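View pics/w8.png

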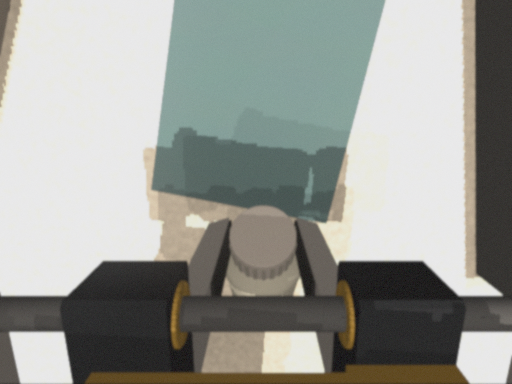

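```bash
cat >> h.py <<'E'
def captilt(fn=None):
    p,d,W=wl()
    if fn: cv2.imwrite(fn,p[:,:,::-1])
    v,u=np.mgrid[:384,:512]
    m=(((u-263)/24)**2+((v-233)/18)**2<1)&(d>0)
    q=W[m]; zm=np.median(q[:,2]); 
    c=np.median(q,0); q=q[np.linalg.norm(q-c,axis=1)<30]
    for _ in range(3):
        c=q.mean(0); n=np.linalg.svd(q-c,full_matrices=False)[2][2]; n*=np.sign(n[2]); r=(q-c)@n; q=q[abs(r)<max(1.,2*r.std())]
    print("cap centre",c.round(1),"n",n.round(3),"tilt",np.arccos(n[2]).round(3),"rms",r.std().round(2),len(q))
E
python3 - <<'E'
from h import *
captilt()
E
```

```text
cap centre [409.4 -13.7 120.6] n [0.715 0.043 0.698] tilt 0.798 rms 0.5 1213
```

The bottle pivoted only partly: it's tilted 0.80 rad, and the pad's twist friction is holding it there. I'll drop the grip to 3 N and give it a brisk upward move.

Call:
arm_command(steps=[[0.3, [0, 0, 0], 0], [0.3, [0, 0, 0], 0], [0.3, [0, 0, -3], 0], [0.3, [0, 0, 0], 0], [0.3, [0, 0, 0], 0]], force=3)

```text
clock: 16.05
eef_pos: [403.3, -13.7, 136.4]
eef_rot: [-3.139, -0.0, -1.505]
wrist_force: [-0.4, -1.3, -0.5]
finger_gap: 35.9
```

```bash
python3 - <<'E'
from h import *
st();captilt()
E
```

```text
t 16.05 pos [403.3 -13.7 136.4] rot [-3.139 -0.    -1.505] F [-0.4 -1.3 -0.5] gap 35.9 j [-0.12  0.05  1.99  0.    1.1   1.38]
cap centre [409.4 -13.8 151.5] n [0.368 0.027 0.929] tilt 0.378 rms 0.54 1203
```

Call:
arm_command(steps=[[0.3, [0, -1, 0], 0], [0.3, [0, -2, 0], 0], [0.3, [0, -3, 0], 0], [0.3, [0, -4, 0], 0], [0.3, [0, 0, -3], 0]])

```text
clock: 16.52
eef_pos: [503.7, -6.6, 155.1]
eef_rot: [3.124, 0.003, -1.505]
wrist_force: [-0.5, 0.5, -2.1]
finger_gap: 36.2
```

Call:
arm_command(steps=[[0.3, [0, 0, 0], 0], [0.3, [0, 0, 0], 0]])

```text
clock: 16.68
eef_pos: [503.0, -7.0, 165.0]
eef_rot: [-3.141, -0.0, -1.505]
wrist_force: [-0.1, -0.3, -1.1]
finger_gap: 36.1
```

```bash
python3 - <<'E'
from h import *
st();captilt("pics/w9.png")
E
```

```text
t 16.68 pos [503.  -7. 165.] rot [-3.141 -0.    -1.505] F [-0.1 -0.3 -1.1] gap 36.1 j [-0.09  0.23  1.7   0.    1.21  1.42]
cap centre [509.8  -6.9 182. ] n [-0.139 -0.009  0.99 ] tilt 0.139 rms 0.45 1229
```

```bash
python3 - <<'E'
from h import *
st()
p,d,W=wl(); cv2.imwrite("pics/w10.png",p[:,:,::-1]); Z=W[...,2]
m=(d>0)&(Z>174)&(Z<190)&(abs(W[...,0]-508)<26)&(abs(W[...,1]+7)<22)
n,l,s,_=cv2.connectedComponentsWithStats(m.astype(np.uint8)); k=l==(1+np.argmax(s[1:,4]))
print(s[:,4],cv2.minEnclosingCircle(W[k][:,:2].astype(np.float32)),W[k].min(0),W[k].max(0))
p,d=manip.camera("scene"); cv2.imwrite("pics/s10.png",cv2.resize(p[60:210,250:450,::-1],None,fx=4,fy=4,interpolation=cv2.INTER_CUBIC))
E
```

```text
t 16.73 pos [502.3  -7.1 164.9] rot [ 3.141  0.    -1.505] F [ 0.2 -0.1 -0.5] gap 35.8 j [-0.09  0.23  1.7   0.    1.2   1.42]
[192772   3836] ((506.94091796875, -7.336563587188721), 22.664295196533203) [484.38679571 -28.98884591 174.00567572] [521.27165202  14.97026206 189.94802568]
```

View pics/w10.png

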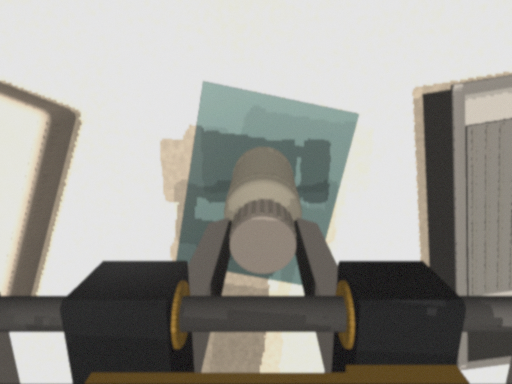

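View pics/s10.png

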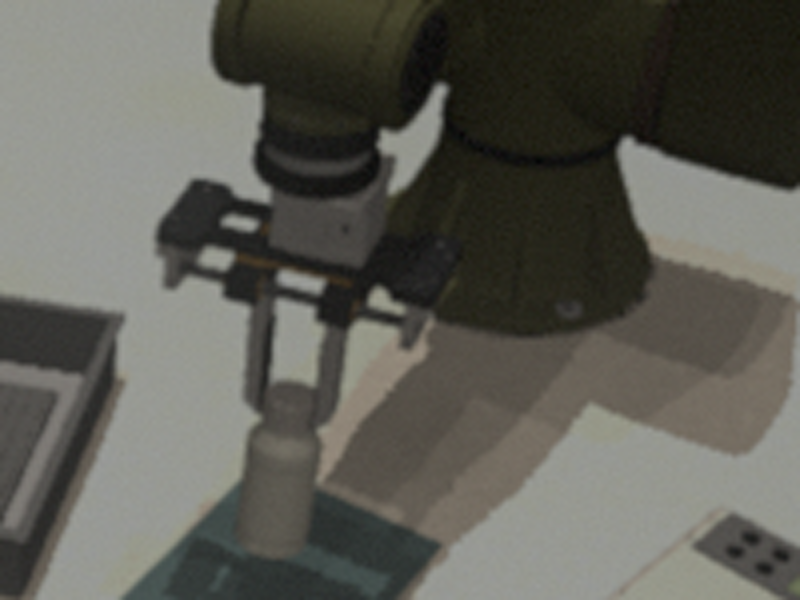

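The scene view shows the bottle hanging almost upright, and the cap top is centred between the pads at (263,243). I'll firm the grip, then carry it sideways to the pan.

Call:
arm_command(steps=[[0.3, [0, 0, -0.5], 0], [0.3, [0, 0, -1], 0], [0.3, [-0.5, 0, -1.2], 0], [0.3, [-1.2, 0, -0.8], 0], [0.3, [-2, 0, -0.3], 0]], force=8)

```text
clock: 17.25
eef_pos: [500.3, 29.8, 205.7]
eef_rot: [-3.139, -0.0, -1.507]
wrist_force: [0.2, -0.1, -0.5]
finger_gap: 36.1
```

```bash
python3 - <<'E'
from h import *
st();captilt()
plan([509,293,202],-1.505,0.3,smax=26)
E
```

```text
t 17.25 pos [500.3  29.8 205.7] rot [-3.139 -0.    -1.507] F [ 0.2 -0.1 -0.5] gap 36.1 j [-0.01  0.19  1.66 -0.    1.29  1.49]
cap centre [507.   29.7 222.7] n [-0.138 -0.006  0.99 ] tilt 0.139 rms 0.46 1224
[[0.3,[-2.35,-0.24,0.03],np.float64(0.0)],[0.3,[-2.35,-0.24,0.03],np.float64(0.0)],[0.3,[-2.35,-0.24,0.03],np.float64(0.0)],[0.3,[-2.35,-0.24,0.03],np.float64(0.0)],[0.3,[-2.35,-0.24,0.03],np.float64(0.0)]]
[[0.3,[-2.35,-0.24,0.03],np.float64(0.0)],[0.3,[-2.35,-0.24,0.03],np.float64(0.0)],[0.3,[-2.35,-0.24,0.03],np.float64(0.0)],[0.3,[-2.35,-0.24,0.03],np.float64(0.0)],[0.3,[-2.35,-0.24,0.03],np.float64(0.0)]]
[[0.3,[-2.35,-0.24,0.03],np.float64(0.0)]]
```

Call:
arm_command(steps=[[0.3, [-2.35, -0.24, 0], 0], [0.3, [-2.35, -0.24, 0], 0], [0.3, [-2.35, -0.24, 0], 0], [0.3, [-2.35, -0.24, 0], 0], [0.3, [-2.35, -0.24, 0], 0]])

```text
clock: 17.72
eef_pos: [503.8, 149.6, 204.3]
eef_rot: [-3.141, 0.0, -1.505]
wrist_force: [-0.3, 0.3, 0.6]
finger_gap: 35.4
```

Call:
arm_command(steps=[[0.3, [-2.35, -0.24, 0], 0], [0.3, [-2.35, -0.24, 0], 0], [0.3, [-2.35, -0.24, 0], 0], [0.3, [-2.0, -0.24, 0], 0], [0.3, [-1.2, -0.2, 0], 0]])

```text
clock: 18.13
eef_pos: [508.4, 253.2, 204.1]
eef_rot: [-3.141, 0.0, -1.503]
wrist_force: [-0.2, 0.3, 0.1]
finger_gap: 35.4
```

```bash
python3 - <<'E'
from h import *
st()
plan([509,293,202],-1.505,0.3,n=3)
E
```

```text
t 18.13 pos [508.4 253.2 204.1] rot [-3.141  0.    -1.503] F [-0.2  0.3  0.1] gap 35.4 j [0.4  0.34 1.47 0.   1.33 1.9 ]
[[0.3,[-1.32,-0.11,0.07],np.float64(0.001)],[0.3,[-1.32,-0.11,0.07],np.float64(0.001)],[0.3,[-1.32,-0.11,0.07],np.float64(0.001)]]
```

Call:
arm_command(steps=[[0.3, [-1.3, -0.1, 0], 0], [0.3, [-1.3, -0.1, 0], 0], [0.3, [-0.9, -0.1, 0], 0], [0.3, [-0.3, 0, 0], 0], [0.3, [0, 0, 0], 0]])

```text
clock: 18.55
eef_pos: [509.4, 289.3, 203.5]
eef_rot: [3.141, -0.0, -1.505]
wrist_force: [-0.4, 0.2, -1.0]
finger_gap: 35.4
```

```bash
python3 - <<'E'
from h import *
st();captilt("pics/w11.png")
p,d=manip.camera("top"); cv2.imwrite("pics/t11.png",cv2.resize(p[150:300,50:250,::-1],None,fx=4,fy=4,interpolation=cv2.INTER_CUBIC))
P=cloud("top",d); Z=P[...,2]
E
```

```text
t 18.55 pos [509.4 289.3 203.5] rot [ 3.141 -0.    -1.505] F [-0.4  0.2 -1. ] gap 35.4 j [ 0.45  0.38  1.42 -0.    1.34  1.96]
cap centre [516.3 289.3 220.4] n [-0.137 -0.012  0.991] tilt 0.138 rms 0.47 1231
```

View pics/w11.png

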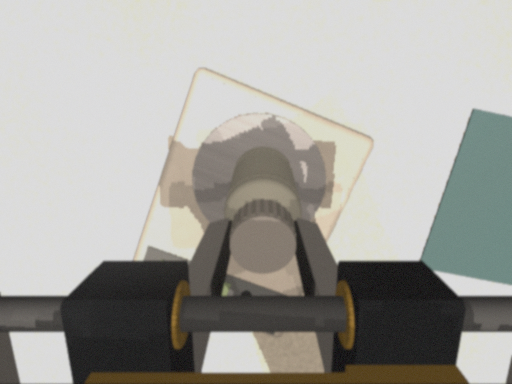

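The foot is over the pan: pan centred near (260,175), foot inside it, tilt 0.138. Descending gently.

Call:
arm_command(steps=[[0.3, [-0.3, 0, 0.6], 0], [0.3, [0, 0, 0.6], 0], [0.3, [0, 0, 0.6], 0], [0.3, [0, 0, 0.3], 0], [0.3, [0, 0, 0], 0]], force=4)

```text
clock: 19.07
eef_pos: [509.0, 291.6, 181.4]
eef_rot: [3.14, -0.001, -1.505]
wrist_force: [-0.1, -0.6, -1.3]
finger_gap: 36.0
```

Call:
arm_command(steps=[[0.3, [0, 0, 0.1], 0], [0.3, [0, 0, 0.1], 0], [0.3, [0, 0, 0.1], 0], [0.3, [0, 0, 0.1], 0], [0.3, [0, 0, 0], 0]])

```text
clock: 19.48
eef_pos: [509.3, 292.0, 178.4]
eef_rot: [3.142, -0.0, -1.505]
wrist_force: [-0.1, -0.4, -1.0]
finger_gap: 36.0
```

Call:
arm_command(steps=[[0.3, [0, 0, 0.1], 0], [0.3, [0, 0, 0.1], 0], [0.3, [0, 0, 0], 0]])

```text
clock: 19.73
eef_pos: [509.2, 292.0, 176.4]
eef_rot: [3.141, -0.0, -1.505]
wrist_force: [-0.6, 0.6, -1.1]
finger_gap: 35.7
```

```bash
python3 - <<'E'
from h import *
st();captilt()
E
```

```text
t 19.73 pos [509.2 292.  176.4] rot [ 3.141 -0.    -1.505] F [-0.6  0.6 -1.1] gap 35.7 j [ 0.46  0.41  1.45 -0.    1.29  1.96]
cap centre [516.  292.  193.3] n [-0.135 -0.008  0.991] tilt 0.135 rms 0.47 1228
```

Call:
arm_command(steps=[[0.3, [0, 0, 0.05], 0], [0.3, [0, 0, 0.05], 0], [0.3, [0, 0, 0], 0]], force=3)

```text
clock: 20.03
eef_pos: [509.4, 292.0, 175.7]
eef_rot: [-3.141, 0.0, -1.505]
wrist_force: [0.3, 0.4, 1.2]
finger_gap: 35.7
```

Call:
arm_command(steps=[[0.3, [0, 0, 0.05], 0], [0.3, [0, 0, 0.05], 0], [0.3, [0, 0, 0], 0]])

```text
clock: 20.28
eef_pos: [509.5, 292.1, 174.9]
eef_rot: [-3.141, 0.0, -1.505]
wrist_force: [1.1, 0.0, 4.2]
finger_gap: 35.9
```

```bash
python3 - <<'E'
from h import *
st();captilt()
E
```

```text
t 20.28 pos [509.5 292.1 174.9] rot [-3.141  0.    -1.505] F [1.1 0.  4.2] gap 35.9 j [0.46 0.41 1.45 0.   1.28 1.96]
cap centre [516.6 292.2 192.6] n [-0.132 -0.014  0.991] tilt 0.133 rms 0.47 1236
```

Call:
arm_command(steps=[[0.3, [0, -0.3, 0.03], 0], [0.3, [0, -0.3, 0.04], 0], [0.3, [0, -0.3, 0.04], 0], [0.3, [0, 0, 0], 0]])

```text
clock: 20.67
eef_pos: [518.7, 292.5, 173.1]
eef_rot: [3.141, -0.0, -1.505]
wrist_force: [0.4, 0.1, 4.1]
finger_gap: 35.8
```

```bash
python3 - <<'E'
from h import *
st();captilt()
E
```

```text
t 20.67 pos [518.7 292.5 173.1] rot [ 3.141 -0.    -1.505] F [0.4 0.1 4.1] gap 35.8 j [ 0.45  0.43  1.42 -0.    1.29  1.96]
cap centre [525.9 292.6 190.8] n [-0.049 -0.002  0.999] tilt 0.049 rms 0.48 1223
```

Tilt is down to 0.049; a little more to go.

Call:
arm_command(steps=[[0.3, [0, -0.25, 0.03], 0], [0.3, [0, -0.25, 0.03], 0], [0.3, [0, 0, 0], 0]])

```text
clock: 20.97
eef_pos: [523.4, 292.8, 172.4]
eef_rot: [3.141, -0.0, -1.505]
wrist_force: [0.3, -0.5, 0.5]
finger_gap: 35.9
```

```bash
python3 - <<'E'
from h import *
st();captilt()
p,d=manip.camera("top"); cv2.imwrite("pics/t12.png",cv2.resize(p[150:300,50:250,::-1],None,fx=4,fy=4,interpolation=cv2.INTER_CUBIC))
p,d=manip.camera("scene"); cv2.imwrite("pics/s12.png",cv2.resize(p[130:280,330:510,::-1],None,fx=4,fy=4,interpolation=cv2.INTER_CUBIC))
E
```

```text
t 20.97 pos [523.4 292.8 172.4] rot [ 3.141 -0.    -1.505] F [ 0.3 -0.5  0.5] gap 35.9 j [0.45 0.44 1.41 0.   1.29 1.95]
cap centre [530.3 292.9 189.7] n [-0.012 -0.001  1.   ] tilt 0.012 rms 0.5 1221
```

View pics/s12.png

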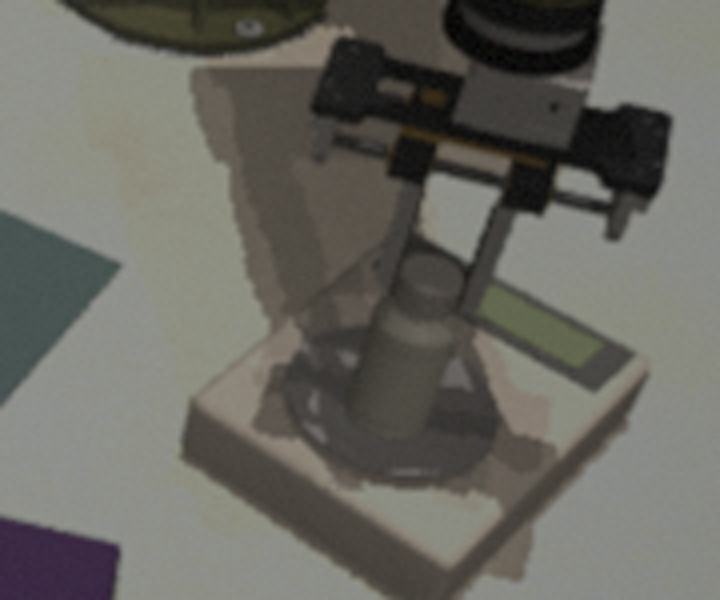

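The bottle stands on the pan: cap top at 189.7 mm against the expected 190, tilt 0.012, about 15 mm off the pan's centre. Releasing.

Call:
arm_command(steps=[[0.42, [0, 0, 0], 0], [0.5, [0, 0, 0], 0], [0.6, [0, 0, 0], 0], [0.7, [0, 0, 0], 0], [0.7, [0, 0, 0], 0]])

```text
clock: 21.53
eef_pos: [523.2, 292.9, 172.9]
eef_rot: [-3.142, 0.0, -1.505]
wrist_force: [-0.3, -0.9, -0.4]
finger_gap: 62.5
```

Call:
arm_command(steps=[[0.7, [0, 0, 0], 0], [0.7, [0, 0, -0.5], 0], [0.7, [0, 0, -1.5], 0], [0.7, [0, 0, -2.5], 0], [0.7, [0, 0, -3], 0]])

```text
clock: 21.95
eef_pos: [522.7, 292.6, 247.9]
eef_rot: [3.139, -0.001, -1.505]
wrist_force: [0.3, 0.4, 0.9]
finger_gap: 65.6
```

Call:
arm_command(steps=[[0.7, [0, 2, -3], 0], [0.7, [0, 3, -1], 0], [0.7, [0, 3, 0], 0], [0.7, [0, 0, 0], 0], [0.7, [0, 0, 0], 0]])

```text
clock: 22.37
eef_pos: [442.7, 287.8, 289.0]
eef_rot: [-3.14, 0.001, -1.504]
wrist_force: [1.0, -0.1, 0.3]
finger_gap: 65.7
```

```bash
python3 - <<'E'
from h import *
st()
p,d,W=wl(); cv2.imwrite("pics/w13.png",p[:,:,::-1]); Z=W[...,2]
m=(d>0)&(Z>186)&(Z<194)&(abs(W[...,0]-524)<40)&(abs(W[...,1]-293)<40); q=W[m]
print(m.sum(),cv2.minEnclosingCircle(q[:,:2].astype(np.float32)),q.mean(0)); c=q.mean(0); n=np.linalg.svd(q-c,full_matrices=False)[2][2]; print(n)
b=(d>0)&(Z>70)&(Z<76)&(np.hypot(W[...,0]-509,W[...,1]-293)<75);print(cv2.minEnclosingCircle(W[b][:,:2].astype(np.float32)))
p,d=manip.camera("scene"); cv2.imwrite("pics/s13.png",p[:,:,::-1])
E
```

```text
t 22.37 pos [442.7 287.8 289. ] rot [-3.140e+00  1.000e-03 -1.504e+00] F [ 1.  -0.1  0.3] gap 65.7 j [0.51 0.2  1.45 0.   1.49 2.01]
1611 ((524.9785766601562, 293.01812744140625), 18.60511589050293) [525.06253998 293.0195898  189.48241722]
[-0.00299798 -0.00434133  0.99998608]
((510.3714294433594, 293.3356018066406), 64.90180206298828)
```

View pics/w13.png

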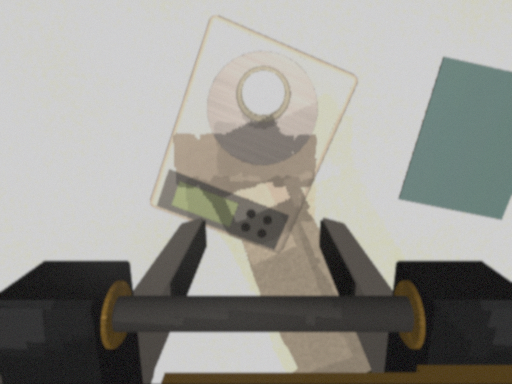

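View pics/s13.png

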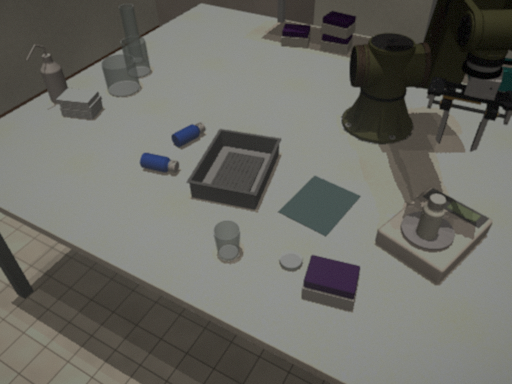

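The bottle stands upright on the pan, its axis at (525, 293) and the pan's centre at (510, 293), with its cap at wrist pixel (263,92). The bystanders haven't moved, and the arm is clear. Handing in.

```bash
python3 -c "
from cell import manip
print(manip.sign_off())"
```

```text
the job is handed in; nothing more can be done
None
```

The bottle is standing upright, cap up, on the balance pan. I handed the job in at about 22 s of the 72 s allowed; the sign-off gives no verdict.

**What I did:**
- **Out of the corner:** I rolled it out of the gutter with two light press-and-draw strokes.
- **On the mat:** I gripped it across the body, laid it on its side on the mat and let go.
- **Standing up:** I took a fresh, light hold on the cap so it could swing foot-down, then set it on the pan and righted it against the pan before releasing.

**Last checks:**
- **Tilt:** about 0.005 rad, against the 0.08 allowed.
- **Position:** the axis is about 15 mm from the pan's centre, against the 40 mm limit. The cap top was measured at 189.5 mm, where 190 mm was expected.
- **Force on the balance:** the highest wrist reading while setting it down was about 4 N, against the 30 N limit.
- **Clearance and bystanders:** the gripper is well clear of the bottle. The tip box, beaker and Petri dish look unmoved in the scene picture.

**What did not go as planned:** tipping the bottle up over its foot stopped part-way, at 0.80 rad from upright. I dropped the grip to 3 N and made two brisk moves, which brought it to 0.14 rad. Righting it against the pan took out the rest.

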